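# Find the fitted power module by weight and present it over the rail

## Task

Two power modules of identical look stand on the bench; one is fitted with its transformer and so clearly heavier, the other is nearly an empty shell. Lift each in turn and feel which is the heavier; stand the lighter one on its edge, all the way down and gently, in any slot of the slotted rack and let go of it, then finish while still holding the heavier one still and upright in the gripper, a hand's breadth or two above the middle of the rail on the back plate and turned square across the rail, as it would be mounted. Keep both modules upright throughout, and leave the screwdriver, the jar and the terminal strip where they are.

Things in the scene. Friction and masses are not known exactly. Their poses are not given: they have to be found in the camera images.
- module_a: grey slim closed housing standing on its narrow edge: 90 mm long (x), 36 mm thick (y), 75 mm high (z), smooth sides; 0.15 to 0.55 kg, balanced about its middle. Origin: centre of its underside. Looks exactly like module_b; either of the two may be the heavier, by at least 0.15 kg. To be gripped across its 36 mm thickness, near the top, from above
- module_b: grey slim closed housing standing on its narrow edge: 90 mm long (x), 36 mm thick (y), 75 mm high (z), smooth sides; 0.15 to 0.55 kg, balanced about its middle. Origin: centre of its underside. Looks exactly like module_a; either of the two may be the heavier, by at least 0.15 kg. To be gripped across its 36 mm thickness, near the top, from above
- rack: fixed aluminium rack: foot plate 110 x 196 x 5 mm, on it three parallel open-ended slots, 64 mm apart along its y, each 100 mm long (rack's x), 44 mm wide, flared at the top; walls end 41 mm above the bench. Origin: centre of its underside. A module stands lengthwise in a slot, on its floor 5 mm above the bench. All slots start empty
- slot1 (a point): centre of the floor of the rack's slot at its -y side; x along the slot
- slot2 (a point): centre of the floor of the rack's middle slot; x along the slot
- slot3 (a point): centre of the floor of the rack's slot at its +y side; x along the slot
- backplate: fixed steel plate lying on the bench, 160 mm (x) x 130 mm (y) x 3 mm, with a 35 mm wide aluminium top-hat rail, 11 mm high over the bench, along its y through its middle. Origin: centre of its underside. Square across the rail: the module's length along the plate's x, either way round
- rail_mid (a point): middle of the rail's length and width, at its top, 11 mm above the bench
- screwdriver: red-handled screwdriver, 180 mm long, lying on the bench; leave alone. Origin: under its middle, x along it towards the tip
- screw_jar: small whitish translucent jar of 52 mm diameter, 60 mm high, with a white cap; leave alone. Origin: centre of its underside
- terminal_strip: short strip of grey and yellow terminals, 45 x 90 mm, 36 mm high; leave alone. Origin: centre of its underside
Things that resemble listed ones, but are neither listed nor needed, are in the scene too. Leave any green or orange look-alike of the module_a alone.

How it is judged:
At the end, for the whole second after the job is handed in: Lighter module released in a slot: 8 mm across, 25 mm along, underside within 4 mm of the floor, 0.12 rad upright, 0.15 rad lengthwise, 1 to 3.2 N on the rack. Heavier one still gripped, underside 80 to 300 mm up, within 40 mm of the rail middle, 0.2 rad upright, 0.25 rad square; both at rest ((((y of module_a in the frame of rack between -0.072 and -0.056 m or y of module_a in the frame of rack between -0.008 and 0.008 m or y of module_a in the frame of rack between 0.056 and 0.072 m) and x of module_a in the frame of rack between -0.025 and 0.025 m and z of module_a in the frame of rack below 0.009 m and angle between module_a's own z axis and vertical below 0.12 rad and angle between the x axis of module_a and the x axis of rack, either way round below 0.15 rad and contact force between module_a and rack between 1 and 3.2 N and contact force between module_a and the arm below 0.1 N and contact force between module_a and the fingers below 0.1 N and linear speed of each of module_a, module_b below 0.03 m/s and contact force between module_b and the fingers above 1 N and height (world z) of module_b between 0.08 and 0.3 m and horizontal distance between module_b and rail_mid below 0.04 m and angle between the x axis of module_b and the x axis of backplate, either way round below 0.25 rad and angle between module_b's own z axis and vertical below 0.2 rad) or ((y of module_b in the frame of rack between -0.072 and -0.056 m or y of module_b in the frame of rack between -0.008 and 0.008 m or y of module_b in the frame of rack between 0.056 and 0.072 m) and x of module_b in the frame of rack between -0.025 and 0.025 m and z of module_b in the frame of rack below 0.009 m and angle between module_b's own z axis and vertical below 0.12 rad and angle between the x axis of module_b and the x axis of rack, either way round below 0.15 rad and contact force between module_b and rack between 1 and 3.2 N and contact force between module_b and the arm below 0.1 N and contact force between module_b and the fingers below 0.1 N and linear speed of each of module_b, module_a below 0.03 m/s and contact force between module_a and the fingers above 1 N and height (world z) of module_a between 0.08 and 0.3 m and horizontal distance between module_a and rail_mid below 0.04 m and angle between the x axis of module_a and the x axis of backplate, either way round below 0.25 rad and angle between module_a's own z axis and vertical below 0.2 rad))); the arm keeps its last pose, push and grip.
It fails at once if a module was tipped over (angle between any of module_a, module_b's own z axis and vertical above 0.5 rad).
It fails at once if a module was dropped (fell or flew faster than 0.5 m/s, out of the fingers) ((contact force between module_a and the fingers below 0.1 N and linear speed of module_a above 0.5 m/s) or (contact force between module_b and the fingers below 0.1 N and linear speed of module_b above 0.5 m/s)).
It fails at once if the screwdriver, jar or terminal strip was disturbed (distance of any of screwdriver, screw_jar, terminal_strip from where it was at the start of the episode above 0.025 m).
It also fails if it takes over 72 s, if anything falls off the work surface, if the arm or the gripper's body presses on something with over 40 N, if the wrist force passes 120 N, or if a joint passes its speed limit or range.

## Robot

A 6-joint arm with a two-finger parallel gripper is mounted at the origin on the work surface. World frame = base frame: x ahead of the robot, y to its left, z up, the work surface at z = 0. Lengths are in m, angles in rad, forces in N, time in s.
With the tool pointing down it reaches from about 0.25 to 0.725 m from the base axis. Payload 4 kg.
Tool frame: the origin (TCP) lies at the very end of the fingers, on their centre line; the grasp point (between the pads) lies bot.grasp_offset behind it (bot.grasp_offset is the distance from the TCP to the grasp point, in m); z points along the fingers, y is the direction in which the jaws open and shut (so a half turn about z gives the same grasp; the last joint's range is limited). The gripper opens to 85 mm and grips with 20 to 120 N. Pads are 22 mm wide; open, the fingers measure 114 mm over their backs; the gripper's body (76 mm by 85 mm) begins 54 mm behind the grasp point. The pads swing forward as they close: fully open they stand 13 mm farther back than shut.
Start: joints at [-1.296, 0.241, 0.005, 1.335, 0, 1.571], TCP at [0.136, -0.481, 0.231] pointing down, gripper open.
Joint ranges: [-2.72, 2.72], [-1.05, 1.87], [-1.09, 1.28], [-1.99, 2.15], [-1.42, 1.44], [-3.14, 3.14]. Speed limits (rad/s): [2.79, 2.79, 3.14, 3.14, 3.14, 3.14].

## Interface

Orientations are given as a unit quaternion [x, y, z, w].
In Python, from workcell import bot gives the robot as it stands. The module is installed in compiled form; this text tells all that it offers.
- The arm moves only by the shell command python3 -m jog 'ROWS' [OPENING]. ROWS is JSON, a list that holds one entry, the list of rows, each a list of 6 numbers: the shift along the tool's x, y, z in m, then the turn, a rotation vector about the tool's x, y, z in degrees. In form: [[[dx, dy, dz, wx, wy, wz], ...]]. A call has 1 to 12 rows; each row shifts and turns the pose as measured when the row begins, along the tool's axes as they then stand; what a row does not reach is not made up. A row lasts 1/8 s, in which the tool goes at most 62.5 mm and 10.7 degrees, less where a joint would pass 70% of its speed; a pose out of reach is approached as far as the arm can. A call is refused whole if a number of a shift passes 0.0625 or a number of a turn 10.7, either way. A call with a gripper value outside its range is refused whole. OPENING is the finger opening in m, from 0 to 0.0854, set as the call begins (- or left out, the last holds). The fingers move at their own pace and stop on an object; the grip force is fixed at half the most. Time passes only in rows, so rows that do not move let the fingers close. It gives the time, the measured TCP pose, the force and the opening at its end, in the units of the state.
- bot.get_obs(): the state, without advancing time (a new reading comes with each control period).
- bot.camera(name): name is "scene" or "top" or "wrist"; returns a dict with "pixels" (400x640x3 uint8, red, green, blue), "fx", "fy", "cx", "cy" (pixels), "rvec" (rotation vector, rad) and "tvec" (3), from world to camera coordinates, as OpenCV has them. Camera axes: x right, y down, z forward; pixel columns grow to the right and rows downward; lengths in m; the calibration is good to about 2 mm. The wrist camera is an equidistant fisheye: a pixel r from the principal point sees the ray r / f radians off the axis. A picture is of the moment at which its call begins. There is no depth.
- bot.job_done(): hands the job in, once; it reports no verdict.
The state is a dict: "clock": time; "joint_pos": joint angles; "joint_vel": joint speeds; "tau": joint torques, N m; "eef_pos": TCP position; "tool_rot": TCP orientation; "ft_force": force on the tool from outside, world axes, zero at the start; "ft_torque": the same for the moment, N m; "grip_width": finger opening in m.
Only numpy, scipy, OpenCV 4.12 (cv2) and the standard library are available. Lean on these libraries where they do the work, as an engineer would, in place of code of your own. Each camera call takes 0.05 s, during which the arm holds its last target. There are 200 camera calls.

## Working session

There is one attempt and no reset: what is moved stays moved. The work goes in short steps, Python scripts to look and compute and a shell command to move; the robot and the scene stay as the last step left them, time stands still between calls to the robot, and variables do not carry over. Pictures are saved under pics/ and viewed, on a budget of 10 in all, crops included, one or two more only if the job needs it, and the job is handed in when it is done.

```bash
mkdir -p pics
python3 - <<'E'
from workcell import bot
import cv2
o=bot.get_obs();print(o, bot.grasp_offset)
for n in("top","scene"):
    c=bot.camera(n);cv2.imwrite(f"pics/{n}0.png",c["pixels"][:,:,::-1]);print(n,c["fx"],c["fy"],c["cx"],c["cy"],c["rvec"],c["tvec"])
E
```

```text
{'clock': 0.0, 'joint_pos': array([-1.29599828e+00,  2.41404200e-01,  3.69602688e-03,  1.33521989e+00,
        2.08767050e-05,  1.57079977e+00]), 'joint_vel': array([ 0.00037726,  0.00072343,  0.00077966,  0.0007941 ,  0.00080972,
       -0.0019698 ]), 'tau': array([ 7.64341657e-04, -3.72315896e+01,  2.52409708e+01,  1.68558763e-02,
       -3.60742604e-05,  5.71373178e-06]), 'eef_pos': array([ 0.13550486, -0.48060863,  0.2304066 ]), 'tool_rot': array([ 9.90575269e-01,  1.36965324e-01, -1.35650576e-04, -1.05725131e-03]), 'ft_force': array([0.19835291, 0.16690066, 0.68120371]), 'ft_torque': array([ 0.023579  , -0.03689685,  0.00578105]), 'grip_width': 0.08548235164832857} 0.0187
top 392.0041242016955 392.0041242016955 319.244806899539 202.36433193598376 [ 2.18214915 -2.1589333   0.0936565 ] [-0.04247982  0.54810756  1.16766447]
scene 369.7042847620272 369.7042847620272 314.8453197891325 200.1383704835736 [ 1.1243587   2.42471629 -0.94495797] [ 0.37808259 -0.27949505  1.27437867]
```

View pics/top0.png

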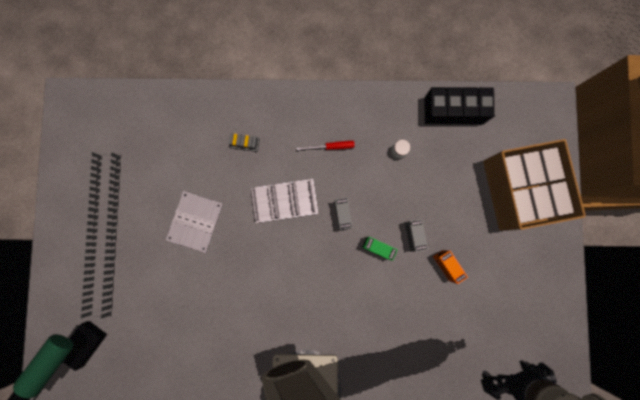

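View pics/scene0.png

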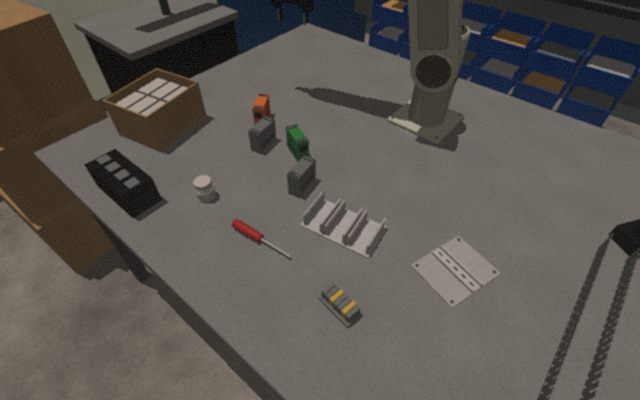

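The top view shows two grey modules near (343,214) and (418,236), with the green one at (379,248) and the orange one at (452,266). The rack is near (285,200), the plate near (194,221), the jar at (400,149), the screwdriver at (325,146) and the strip at (244,142). The scene view agrees. I'll zoom in to measure.

```bash
cat > h.py <<'E'
import numpy as np, cv2
from workcell import bot
def cam(n):
    c=bot.camera(n); c["K"]=np.array([[c["fx"],0,c["cx"]],[0,c["fy"],c["cy"]],[0,0,1.]])
    c["R"]=cv2.Rodrigues(np.array(c["rvec"]))[0]; c["t"]=np.array(c["tvec"]); return c
def unproj(c,uv,z):
    d=c["R"].T@np.linalg.inv(c["K"])@np.array([*uv,1.]); o=-c["R"].T@c["t"]
    return o+d*(z-o[2])/d[2]
def proj(c,P):
    return cv2.projectPoints(np.atleast_2d(np.array(P,float)),np.array(c["rvec"]),c["t"],c["K"],None)[0][:,0]
def box(x,y,yaw,L,W,z):
    a=np.array([[1,1],[-1,1],[-1,-1],[1,-1]])*[L/2,W/2]; r=np.array([[np.cos(yaw),-np.sin(yaw)],[np.sin(yaw),np.cos(yaw)]])
    return np.c_[a@r.T+[x,y],np.full(4,z)]
E
python3 - <<'E'
from h import *
c=cam("top")
for n,uv,z in[("m1",(343,214),.06),("m2",(418,236),.06),("rack",(285,200),.02),("plate",(194,221),.0),("jar",(400,149),.05),("green",(379,248),.06),("strip",(244,142),.03)]: print(n,unproj(c,uv,z).round(3))
im=cv2.resize(c["pixels"][115:275,150:470,::-1],None,fx=2.5,fy=2.5,interpolation=cv2.INTER_CUBIC)
cv2.imwrite("pics/topz.png",cv2.convertScaleAbs(im,alpha=1.3))
E
```

```text
m1 [ 0.512 -0.107  0.06 ]
m2 [ 0.449 -0.327  0.06 ]
rack [0.555 0.068 0.02 ]
plate [0.489 0.351 0.   ]
jar [ 0.71  -0.278  0.05 ]
green [ 0.413 -0.213  0.06 ]
strip [0.732 0.197 0.03 ]
```

View pics/topz.png

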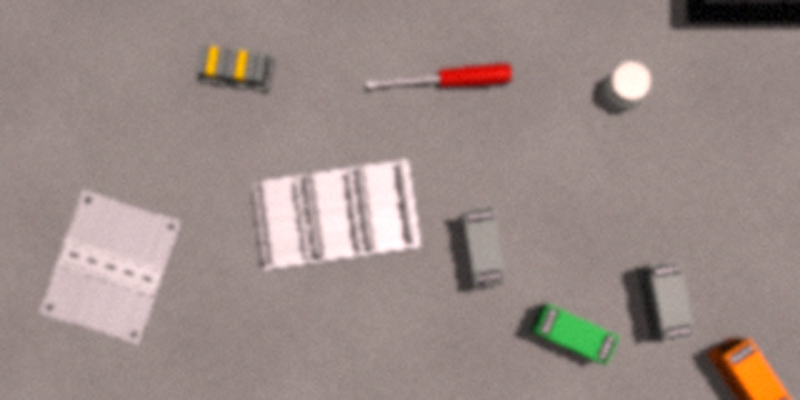

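```bash
cat > m.py <<'E'
from h import *
c=cam("top"); f=lambda p:((p[0]+.5)/2.5-.5+150,(p[1]+.5)/2.5-.5+115)
Q={"m1":([(466,212),(493,209),(501,283),(474,288)],.075,.09,.036),"m2":([(650,268),(680,265),(692,336),(665,340)],.075,.09,.036),
"rack":([(408,159),(421,246),(265,270),(253,185)],.02,.11,.196),"plate":([(83,191),(138,344),(181,220),(40,313)],.003,.16,.13)}
im=cv2.resize(c["pixels"][115:275,150:470,::-1],None,fx=2.5,fy=2.5,interpolation=cv2.INTER_CUBIC)
for n,(p,z,L,W) in Q.items():
    w=np.array([unproj(c,f(q),z) for q in p])[:,:2]
    r=cv2.minAreaRect(w.astype(np.float32)); b=cv2.boxPoints(r); e=[b[1]-b[0],b[2]-b[1]]
    e.sort(key=np.linalg.norm); d=e[1] if n in("m1","m2","plate") else e[0]
    yaw=np.arctan(d[1]/d[0]); print(n,np.round(w.mean(0),4),"yaw",np.degrees(yaw).round(1),np.linalg.norm(e,axis=1).round(3))
    for zz in([0,z] if L==.09 else [z]):
        P=(proj(c,box(*w.mean(0),yaw,L,W,zz))-[150,115]+.5)*2.5-.5
        cv2.polylines(im,[P.round().astype(int)],True,(0,255,255) if zz else (255,0,255),1)
cv2.imwrite("pics/ov.png",im)
E
python3 m.py
```

```text
m1 [ 0.5111 -0.1067] yaw 6.4 [0.032 0.089]
m2 [ 0.4506 -0.3244] yaw 9.0 [0.035 0.084]
rack [0.5533 0.0701] yaw 9.4 [0.108 0.193]
plate [0.4876 0.3505] yaw -17.0 [0.128 0.162]
```

View pics/ov.png

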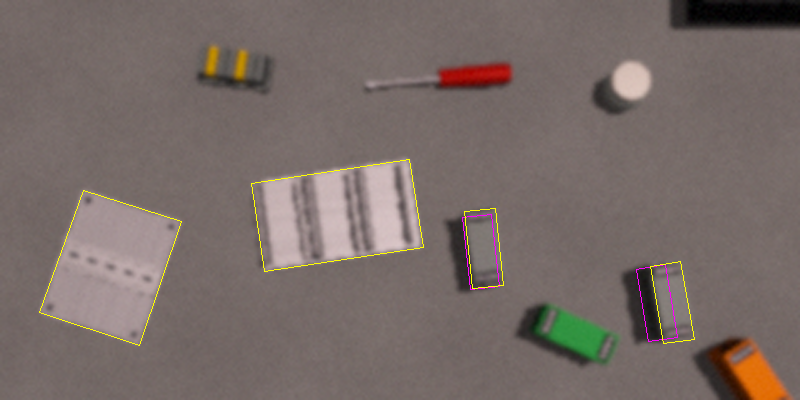

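The overlay fits well: module m1 is at (482,249) and m2 at (672,303) in zoom pixels. Next I work out the moves to m2.

```bash
cat > to.py <<'E'
import sys; from h import *
from scipy.spatial.transform import Rotation as R
x,y,z,yaw=map(float,sys.argv[1:5]); o=bot.get_obs(); r=R.from_quat(o["tool_rot"])
d=r.inv().apply(np.array([x,y,z])-o["eef_pos"])
t=R.from_matrix(np.array([[np.cos(a:=np.radians(yaw)),np.sin(a),0],[np.sin(a),-np.cos(a),0],[0,0,-1]]))
print("t",o["clock"],"pos",o["eef_pos"].round(4),"shift",d.round(4),"turn",(r.inv()*t).as_rotvec(True).round(2),"F",np.round(o["ft_force"],2),"w",round(o["grip_width"],4),"j6",round(o["joint_pos"][5],2))
E
python3 to.py 0.4506 -0.3244 0.14 9
```

```text
t 0.2 pos [ 0.1356 -0.4809  0.2307] shift [ 0.3457 -0.065   0.0908] turn [-0.07  0.    6.74] F [ 0.58 -0.64 -0.52] w 0.0851 j6 1.57
```

```bash
python3 -m jog '[[[0.0432,-0.0081,0.0113,0,0,0],[0.0432,-0.0081,0.0113,0,0,0],[0.0432,-0.0081,0.0113,0,0,0],[0.0432,-0.0081,0.0113,0,0,0],[0.0432,-0.0081,0.0113,0,0,0],[0.0432,-0.0081,0.0113,0,0,0],[0.0432,-0.0081,0.0113,0,0,0],[0.0432,-0.0081,0.0113,0,0,0],[0,0,0,0,0,3.4],[0,0,0,0,0,3.4],[0,0,0,0,0,0]]]' 0.085; python3 to.py 0.4506 -0.3244 0.14 9
python3 - <<'E'
from h import *
c=bot.camera("wrist"); cv2.imwrite("pics/w1.png",c["pixels"][:,:,::-1]); print({k:v for k,v in c.items() if k!="pixels"})
E
```

```text
clock: 1.58
eef_pos: [0.4602, -0.32, 0.1341]
tool_rot: [0.997, 0.076, -0.002, -0.001]
ft_force: [-0.5, 0.8, 0.1]
grip_width: 0.0852
t 1.575 pos [ 0.4602 -0.32    0.1341] shift [-0.0102  0.0029 -0.0059] turn [-0.14  0.21 -0.32] F [-0.53  0.8   0.09] w 0.0852 j6 2.38
{'fx': 309.70691628693146, 'fy': 309.70691628693146, 'cx': 318.0524496465647, 'cy': 198.8649891382489, 'rvec': array([-2.18460153,  1.87498072,  0.30954418]), 'tvec': array([-0.38577344,  0.37380693,  0.41763373])}
```

View pics/w1.png

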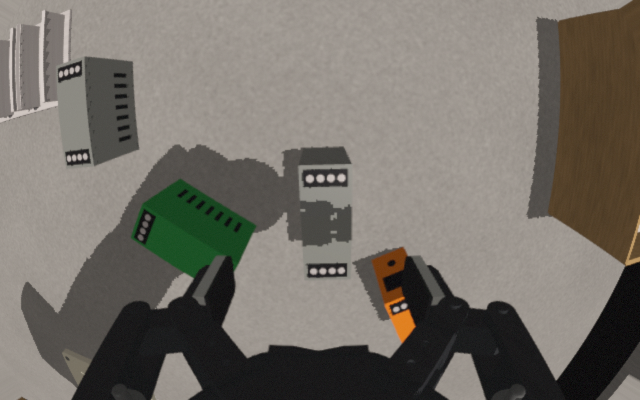

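The wrist view shows m2's top face with corners near (299,165), (350,164), (350,277) and (304,278). I'll compute its pose with the fisheye model.

```bash
cat > wr.py <<'E'
from h import *
def wpts(c,pts,z):
    K=np.array([[c["fx"],0,c["cx"]],[0,c["fy"],c["cy"]],[0,0,1.]]); D=np.zeros(4)
    n=cv2.fisheye.undistortPoints(np.array(pts,float)[:,None],K,D)[:,0]
    Rm=cv2.Rodrigues(np.array(c["rvec"]))[0]; o=-Rm.T@np.array(c["tvec"])
    d=np.c_[n,np.ones(len(n))]@Rm; return o+d*((z-o[2])/d[:,2])[:,None]
def fit(c,pts,z):
    w=wpts(c,pts,z)[:,:2]; (m,s,a)=cv2.minAreaRect(w.astype(np.float32))
    e=w[1]-w[2]+w[0]-w[3]; print("centre",w.mean(0).round(4),"edge yaw",np.degrees(np.arctan2(e[1],e[0])).round(1),"size",np.round(s,4))
E
python3 - <<'E'
from wr import *
c=bot.camera("wrist")
fit(c,[(299,165),(350,164),(350,277),(304,278)],.075)
fit(c,[(57,64),(85,57),(91,163),(66,166)],.075)
E
```

```text
centre [ 0.4548 -0.3264] edge yaw 10.4 size [0.0878 0.0353]
centre [ 0.5161 -0.1102] edge yaw 8.1 size [0.0881 0.035 ]
```

```bash
python3 -m jog '[[[-0.0075,0.005,0,0,0,-1.3],[0,0,0.02,0,0,0],[0,0,0,0,0,0]]]'; python3 to.py 0.4535 -0.326 0.045 10
```

```text
clock: 2.05
eef_pos: [0.4526, -0.3273, 0.1146]
tool_rot: [0.996, 0.088, -0.001, -0.001]
ft_force: [-0.2, 0.6, 0.5]
grip_width: 0.0849
t 2.05 pos [ 0.4526 -0.3273  0.1146] shift [ 0.0013 -0.001   0.0696] turn [-0.09  0.16  0.05] F [-0.19  0.59  0.53] w 0.0849 j6 2.34
```

```bash
python3 -m jog '[[[0.0013,-0.001,0.02,0,0,0],[0,0,0.02,0,0,0],[0,0,0.02,0,0,0],[0,0,0.009,0,0,0],[0,0,0,0,0,0]]]'; python3 to.py 0.4535 -0.326 0.045 10;  python3 -m jog '[[[0,0,0,0,0,0],[0,0,0,0,0,0],[0,0,0,0,0,0],[0,0,0,0,0,0],[0,0,0,0,0,0],[0,0,0,0,0,0]]]' 0; python3 to.py 0.4535 -0.326 0.045 10
```

```text
clock: 2.68
eef_pos: [0.4558, -0.3288, 0.0488]
tool_rot: [0.996, 0.088, 0.001, 0.002]
ft_force: [-0.3, -0.3, 0.5]
grip_width: 0.0852
t 2.675 pos [ 0.4558 -0.3288  0.0488] shift [-0.0018 -0.0032  0.0038] turn [ 0.24 -0.14  0.05] F [-0.3  -0.28  0.5 ] w 0.0852 j6 2.34
clock: 3.42
eef_pos: [0.457, -0.3291, 0.0513]
tool_rot: [0.996, 0.088, 0.003, 0.003]
ft_force: [-0.1, 0.2, -0.4]
grip_width: 0.0352
t 3.425 pos [ 0.457  -0.3291  0.0513] shift [-0.003  -0.0037  0.0063] turn [ 0.32 -0.31  0.08] F [-0.14  0.18 -0.41] w 0.0352 j6 2.34
```

Gripped, but the arm drifted up during the hold rows. I'll regrip a little lower.

```bash
python3 -m jog '[[[0,0,0,0,0,0],[0,0,0,0,0,0],[0,0,0,0,0,0],[-0.003,-0.002,0.009,0.3,-0.3,0],[0,0,0,0,0,0]]]' 0.085; python3 to.py 0.4535 -0.326 0.045 10
```

```text
clock: 4.05
eef_pos: [0.4537, -0.3283, 0.0419]
tool_rot: [0.996, 0.088, 0.0, 0.001]
ft_force: [0.4, 0.3, 0.6]
grip_width: 0.0848
t 4.05 pos [ 0.4537 -0.3283  0.0419] shift [ 0.0002 -0.0023 -0.0031] turn [0.08 0.   0.06] F [0.42 0.33 0.57] w 0.0848 j6 2.34
```

```bash
python3 -m jog '[[[0,0,-0.001,0,0,0],[0,0,0,0,0,0],[0,0,0,0,0,0],[0,0,0,0,0,0],[0,0,0,0,0,0]]]' 0; python3 to.py 0.4535 -0.326 0.045 10;python3 -m jog '[[[0,0,-0.012,0,0,0],[0,0,-0.015,0,0,0],[0,0,-0.015,0,0,0],[0,0,0,0,0,0],[0,0,0,0,0,0],[0,0,0,0,0,0]]]'; python3 to.py 0.4535 -0.326 0.045 10
python3 - <<'E'
from h import *
f=[]
for i in range(6): bot.camera("top"); f.append(bot.get_obs()["ft_force"][2])
print(np.round(f,2),np.mean(f))
E
```

```text
clock: 4.68
eef_pos: [0.4537, -0.328, 0.043]
tool_rot: [0.996, 0.088, 0.0, 0.0]
ft_force: [-0.3, 0.1, -0.3]
grip_width: 0.0351
t 4.675 pos [ 0.4537 -0.328   0.043 ] shift [ 0.0001 -0.002  -0.002 ] turn [0.04 0.   0.07] F [-0.29  0.14 -0.29] w 0.0351 j6 2.34
clock: 5.42
eef_pos: [0.4526, -0.3274, 0.0869]
tool_rot: [0.996, 0.088, -0.001, -0.0]
ft_force: [-0.1, 0.7, -3.7]
grip_width: 0.0355
t 5.425 pos [ 0.4526 -0.3274  0.0869] shift [ 0.0012 -0.0012  0.0419] turn [-0.06  0.12  0.06] F [-0.08  0.69 -3.68] w 0.0355 j6 2.34
[-4.07 -4.11 -3.96 -4.18 -4.51 -4.11] -4.156059738301661
```

That reads about 4.2 N (0.42 kg), which is probably the heavier one. I'll set it down gently and weigh the other.

```bash
python3 -m jog '[[[0.001,0,0.015,0,0,0],[0,0,0.015,0,0,0],[0,0,0.009,0,0,0],[0,0,0,0,0,0]]]'; python3 to.py 0.4537 -0.328 0.043 10
```

```text
clock: 6.22
eef_pos: [0.4527, -0.3264, 0.0435]
tool_rot: [0.996, 0.088, -0.002, -0.001]
ft_force: [-0.2, 0.6, -3.6]
grip_width: 0.0354
t 6.225 pos [ 0.4527 -0.3264  0.0435] shift [0.0008 0.0017 0.0005] turn [-0.19  0.25  0.06] F [-0.18  0.61 -3.56] w 0.0354 j6 2.34
```

```bash
python3 -m jog '[[[0,0,0.001,0,0,0],[0,0,0.001,0,0,0],[0,0,0,0,0,0]]]'; python3 to.py 0.4537 -0.328 0.043 10
```

```text
clock: 6.6
eef_pos: [0.4532, -0.3269, 0.0435]
tool_rot: [0.996, 0.088, -0.001, -0.001]
ft_force: [1.0, 0.2, -4.4]
grip_width: 0.0351
t 6.6 pos [ 0.4532 -0.3269  0.0435] shift [0.0003 0.0012 0.0005] turn [-0.1   0.16  0.07] F [ 0.97  0.23 -4.36] w 0.0351 j6 2.34
```

```bash
python3 -m jog '[[[0,0,0.003,0,0,0],[0,0,0,0,0,0]]]'; python3 to.py 0.4537 -0.328 0.043 10
```

```text
clock: 6.85
eef_pos: [0.4539, -0.3274, 0.0436]
tool_rot: [0.996, 0.088, -0.0, 0.0]
ft_force: [-0.7, -0.2, -5.0]
grip_width: 0.0354
t 6.85 pos [ 0.4539 -0.3274  0.0436] shift [-0.0003  0.0005  0.0006] turn [0.04 0.04 0.06] F [-0.69 -0.18 -4.99] w 0.0354 j6 2.34
```

```bash
python3 -m jog '[[[0,0,0.003,0,0,0]]]'; python3 to.py 0.4537 -0.328 0.043 10; python3 -m jog '[[[0,0,0.002,0,0,0]]]';python3 to.py 0.4537 -0.328 0.043 10
```

```text
clock: 6.98
eef_pos: [0.4543, -0.3277, 0.0429]
tool_rot: [0.996, 0.088, 0.0, 0.001]
ft_force: [-8.6, 5.6, 25.1]
grip_width: 0.0353
t 6.975 pos [ 0.4543 -0.3277  0.0429] shift [-0.0007  0.0002 -0.0001] turn [ 0.1  -0.04  0.06] F [-8.6   5.64 25.07] w 0.0353 j6 2.34
clock: 7.1
eef_pos: [0.4543, -0.3277, 0.0429]
tool_rot: [0.996, 0.088, 0.001, 0.001]
ft_force: [-5.8, 4.3, 12.7]
grip_width: 0.035
t 7.1 pos [ 0.4543 -0.3277  0.0429] shift [-0.0007  0.0002 -0.0001] turn [ 0.14 -0.07  0.06] F [-5.84  4.34 12.72] w 0.035 j6 2.34
```

It's down. Release, rise and go to m1.

```bash
python3 -m jog '[[[0,0,0,0,0,0],[0,0,0,0,0,0],[0,0,0,0,0,0],[0,0,-0.02,0,0,0],[0,0,-0.03,0,0,0],[0,0,-0.04,0,0,0],[0,0,0,0,0,0]]]' 0.085; python3 to.py 0.514 -0.108 0.135 7.5
```

```text
clock: 7.98
eef_pos: [0.4558, -0.3286, 0.1343]
tool_rot: [0.996, 0.088, 0.002, 0.002]
ft_force: [0.7, -0.2, -0.6]
grip_width: 0.085
t 7.975 pos [ 0.4558 -0.3286  0.1343] shift [ 0.0959 -0.2071 -0.0013] turn [ 0.25 -0.18  2.56] F [ 0.7  -0.22 -0.64] w 0.085 j6 2.34
```

```bash
python3 -m jog '[[[0.019,-0.0415,-0.001,0,0,0],[0.019,-0.0415,0,0,0,0],[0.019,-0.0415,0,0,0,0],[0.019,-0.0415,0,0,0,0],[0.019,-0.0415,0,0,0,0],[0,0,0,0,0,2.5],[0,0,0,0,0,0]]]'; python3 to.py 0.514 -0.108 0.135 7.5
python3 - <<'E'
from h import *
c=bot.camera("wrist"); cv2.imwrite("pics/w2.png",c["pixels"][:,:,::-1])
E
```

```text
clock: 8.85
eef_pos: [0.5133, -0.1012, 0.1277]
tool_rot: [0.998, 0.065, -0.001, 0.001]
ft_force: [0.5, -0.1, 0.1]
grip_width: 0.0852
t 8.85 pos [ 0.5133 -0.1012  0.1277] shift [-0.0002  0.0068 -0.0073] turn [ 0.1   0.16 -0.09] F [ 0.53 -0.08  0.05] w 0.0852 j6 2.82
```

View pics/w2.png

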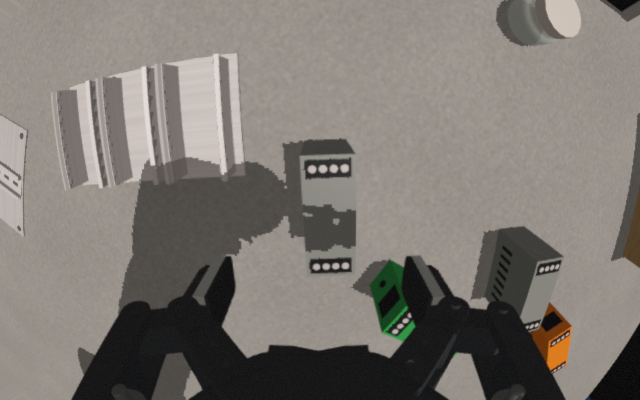

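The wrist view shows m1's top face at (300,155), (355,152), (356,272) and (308,275). The rack's right foot edge runs from (237,53) to (246,177).

```bash
python3 - <<'E'
from wr import *
c=bot.camera("wrist")
fit(c,[(300,155),(355,152),(356,272),(308,275)],.075)
w=wpts(c,[(237,53),(246,177)],.004)[:,:2]; d=w[0]-w[1]; print(w.round(4),np.linalg.norm(d),np.degrees(np.arctan2(d[1],d[0])), "rack", w.mean(0)+.098*np.array([-d[1],d[0]])/np.linalg.norm(d))
E
python3 to.py 0.5155 -0.109 0.044 8
```

```text
centre [ 0.5163 -0.1092] edge yaw 10.2 size [0.0891 0.0355]
[[ 0.6264 -0.0172]
 [ 0.5175 -0.0357]] 0.11044218863026047 9.629493597678037 rack [0.55559915 0.07017556]
t 8.95 pos [ 0.5132 -0.1019  0.1279] shift [0.0015 0.0072 0.0839] turn [ 0.1   0.15 -0.65] F [ 0.14 -0.61  0.22] w 0.0851 j6 2.82
```

```bash
python3 -m jog '[[[0.001,0.0075,0,0,0,-1],[0,0,0.02,0,0,0],[0,0,0.02,0,0,0],[0,0,0.02,0,0,0],[0,0,0.018,0,0,0]]]'; python3 to.py 0.5155 -0.109 0.044 8.5
```

```text
clock: 9.57
eef_pos: [0.5172, -0.1159, 0.0494]
tool_rot: [0.997, 0.072, 0.002, 0.002]
ft_force: [-0.5, -0.5, 0.1]
grip_width: 0.0851
t 9.575 pos [ 0.5172 -0.1159  0.0494] shift [-0.0007 -0.0071  0.0053] turn [ 0.27 -0.15 -0.3 ] F [-0.51 -0.53  0.08] w 0.0851 j6 2.78
```

```bash
python3 -m jog '[[[-0.001,-0.007,0.003,0.3,-0.1,0],[0,0,0.002,0,0,0]]]'; python3 to.py 0.5155 -0.109 0.044 8.5
```

```text
clock: 9.82
eef_pos: [0.5142, -0.1103, 0.0433]
tool_rot: [0.998, 0.071, -0.001, -0.001]
ft_force: [0.1, 1.1, 0.4]
grip_width: 0.0847
t 9.825 pos [ 0.5142 -0.1103  0.0433] shift [ 0.0014 -0.0011 -0.0007] turn [-0.09  0.07 -0.4 ] F [0.06 1.12 0.43] w 0.0847 j6 2.79
```

```bash
python3 -m jog '[[[0,0,0,0,0,0],[0,0,0,0,0,0],[0,0,0,0,0,0],[0,0,0,0,0,0],[0,0,0,0,0,0]]]' 0; python3 to.py 0.5155 -0.109 0.044 8.5
```

```text
clock: 10.45
eef_pos: [0.5154, -0.1106, 0.0451]
tool_rot: [0.997, 0.071, 0.001, -0.0]
ft_force: [0.4, -0.4, -1.6]
grip_width: 0.0353
t 10.45 pos [ 0.5154 -0.1106  0.0451] shift [ 0.0003 -0.0016  0.0011] turn [-0.03 -0.09 -0.38] F [ 0.39 -0.38 -1.58] w 0.0353 j6 2.79
```

```bash
python3 -m jog '[[[0,0,-0.012,0,0,0],[0,0,-0.03,0,0,0],[0,0,-0.03,0,0,0],[0,0,0,0,0,0],[0,0,0,0,0,0]]]'
python3 - <<'E'
from h import *
f=[]
for i in range(6): bot.camera("top"); f.append(bot.get_obs()["ft_force"][2])
print(np.round(f,2),np.mean(f))
E
python3 to.py 0.553 0.070 0.115 9.5
```

```text
clock: 11.08
eef_pos: [0.5144, -0.1105, 0.1196]
tool_rot: [0.997, 0.071, -0.0, -0.001]
ft_force: [0.2, -0.7, -1.8]
grip_width: 0.0351
[-0.97 -1.97 -2.2  -1.51 -1.37 -1.57] -1.5978746746339387
t 11.375 pos [ 0.5143 -0.1105  0.1192] shift [ 0.0639 -0.1732  0.0043] turn [-0.08  0.07 -1.37] F [ 0.85 -0.35 -1.57] w 0.0356 j6 2.79
```

m1 is about 1.6 N and m2 about 4.2 N, so m1 is the lighter. I carry it to slot1, the nearest; it also keeps joint 6 in range.

```bash
python3 to.py 0.565 0.0073 0.125 9.5; python3 -m jog '[[[0.012,-0.025,-0.002,0,0,0],[0.022,-0.04,-0.002,0,0,0],[0.022,-0.035,-0.002,0,0,-1.3],[0.006,-0.006,0,0,0,0],[0,0,0,0,0,0],[0,0,0,0,0,0]]]'; python3 to.py 0.565 0.0073 0.125 9.5
python3 - <<'E'
from h import *
c=bot.camera("wrist"); cv2.imwrite("pics/w3.png",c["pixels"][:,:,::-1])
E
```

```text
t 11.375 pos [ 0.5143 -0.1105  0.1192] shift [ 0.0669 -0.1094 -0.0058] turn [-0.08  0.07 -1.37] F [ 0.85 -0.35 -1.57] w 0.0356 j6 2.79
clock: 12.12
eef_pos: [0.5597, 0.0044, 0.1219]
tool_rot: [0.997, 0.081, -0.004, -0.0]
ft_force: [-0.2, -0.0, -1.9]
grip_width: 0.0351
t 12.125 pos [0.5597 0.0044 0.1219] shift [ 0.0057 -0.0021 -0.0031] turn [-0.08  0.44 -0.25] F [-0.21 -0.03 -1.88] w 0.0351 j6 2.99
```

View pics/w3.png

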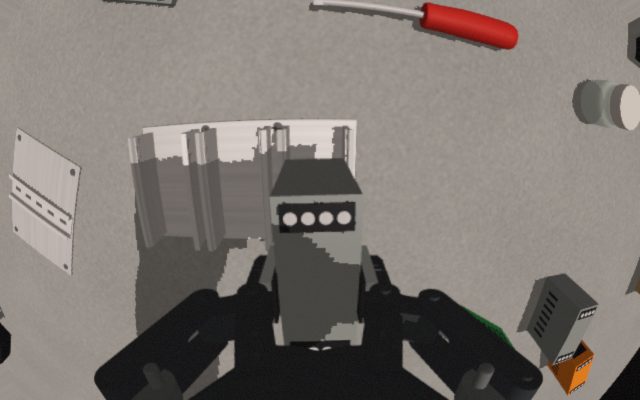

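The far edge of the rack's foot runs from (145,127) to (356,120). The module's front face has its bottom edge at (284,159)-(349,159) and its top edge at (270,193)-(362,193).

Run:
```python
from wr import *
c=bot.camera("wrist")
w=wpts(c,[(356,120),(145,127)],.005)[:,:2]; d=w[1]-w[0]; L=np.linalg.norm(d); u=d/L; x=np.array([u[1],-u[0]])
print(w.round(4),L, "yaw",np.degrees(np.arctan2(x[1],x[0])),"rack",w.mean(0)-.055*x,"slot1",w.mean(0)-.055*x-.064*u, "slot1 from right corner",w[0]-.055*x+.034*u)
z=bot.get_obs()["eef_pos"][2]-.044
for p,h in([(284,159),(349,159)],z),([(270,193),(362,193)],z+.075):
    q=wpts(c,p,h); print("module front edge mid",q.mean(0).round(4),np.linalg.norm(q[1]-q[0]).round(4), "centre",(q.mean(0)[:2]-.045*x).round(4))
```

```text
[[ 0.6268 -0.0167]
 [ 0.5969  0.1722]] 0.19120025991200057 yaw 8.996313809656627 rack [0.55749578 0.06913884] slot1 [0.56750352 0.00592614] slot1 from right corner [0.56712825 0.00829649]
module front edge mid [0.6033 0.0124 0.0781] 0.0397 centre [0.5588 0.0053]
module front edge mid [0.6056 0.0126 0.1531] 0.0346 centre [0.5611 0.0055]
```

```bash
python3 -m jog '[[[0.006,-0.002,0,0,0.4,-0.2],[0,0,0.01,0,0,0],[0,0,0.012,0,0,0],[0,0,0,0,0,0]]]'; python3 to.py 0.566 0.0063 0.05 9.3
```

```text
clock: 12.72
eef_pos: [0.5648, 0.0054, 0.0981]
tool_rot: [0.997, 0.081, -0.001, -0.001]
ft_force: [-0.4, -0.2, -1.1]
grip_width: 0.035
t 12.725 pos [0.5648 0.0054 0.0981] shift [ 0.0013 -0.0006  0.0481] turn [-0.08  0.05 -0.05] F [-0.4  -0.18 -1.09] w 0.035 j6 2.99
```

```bash
python3 -m jog '[[[0.001,-0.0005,0.01,0,0,0],[0,0,0.01,0,0,0],[0,0,0,0,0,0]]]'; python3 to.py 0.566 0.0063 0.05 9.3
```

```text
clock: 13.1
eef_pos: [0.5654, 0.0063, 0.0762]
tool_rot: [0.997, 0.081, -0.001, -0.001]
ft_force: [-1.4, -0.1, -1.5]
grip_width: 0.0351
t 13.1 pos [0.5654 0.0063 0.0762] shift [0.0006 0.0001 0.0262] turn [-0.09  0.11 -0.04] F [-1.37 -0.07 -1.52] w 0.0351 j6 2.99
```

```bash
python3 -m jog '[[[0,0,0.008,0,0,0],[0,0,0.008,0,0,0],[0,0,0,0,0,0]]]'; python3 to.py 0.566 0.0063 0.05 9.3
```

```text
clock: 13.48
eef_pos: [0.5656, 0.0063, 0.0592]
tool_rot: [0.997, 0.081, -0.001, -0.001]
ft_force: [0.7, 0.2, -2.3]
grip_width: 0.0355
t 13.475 pos [0.5656 0.0063 0.0592] shift [0.0004 0.0001 0.0092] turn [-0.09  0.09 -0.03] F [ 0.73  0.18 -2.31] w 0.0355 j6 2.99
```

No contact inside the slot so far. I finish the descent slowly.

```bash
python3 -m jog '[[[0,0,0.005,0,0,0],[0,0,0.003,0,0,0]]]'; python3 to.py 0.566 0.0063 0.05 9.3; python3 -m jog '[[[0,0,0.003,0,0,0]]]'
```

```text
clock: 13.72
eef_pos: [0.5661, 0.0063, 0.0512]
tool_rot: [0.997, 0.081, -0.0, -0.001]
ft_force: [-0.1, -0.7, -1.9]
grip_width: 0.0352
t 13.725 pos [0.5661 0.0063 0.0512] shift [-0.0001  0.      0.0012] turn [-0.08  0.02 -0.03] F [-0.14 -0.69 -1.87] w 0.0352 j6 2.99
clock: 13.85
eef_pos: [0.5662, 0.0064, 0.05]
tool_rot: [0.997, 0.081, 0.0, -0.001]
ft_force: [-9.2, 0.4, 24.5]
grip_width: 0.0357
```

Floor contact is at TCP z = 0.050, as predicted. Release.

```bash
python3 -m jog '[[[0,0,0,0,0,0],[0,0,0,0,0,0]]]'; python3 -m jog '[[[0,0,0,0,0,0],[0,0,0,0,0,0],[0,0,0,0,0,0],[0,0,0,0,0,0],[0,0,-0.02,0,0,0],[0,0,-0.03,0,0,0],[0,0,-0.04,0,0,0],[0,0,0,0,0,0]]]' 0.085; python3 to.py 0.454 -0.327 0.14 10
python3 - <<'E'
from h import *
c=bot.camera("wrist"); cv2.imwrite("pics/w4.png",c["pixels"][:,:,::-1])
E
```

```text
clock: 14.1
eef_pos: [0.5668, 0.0065, 0.0507]
tool_rot: [0.997, 0.081, 0.001, -0.001]
ft_force: [-0.6, 1.2, -1.8]
grip_width: 0.0349
clock: 15.1
eef_pos: [0.5667, 0.0063, 0.1426]
tool_rot: [0.997, 0.081, 0.001, -0.001]
ft_force: [0.2, -0.6, 0.5]
grip_width: 0.085
t 15.1 pos [0.5667 0.0063 0.1426] shift [-0.1649  0.3108  0.0019] turn [-0.07 -0.09 -0.73] F [ 0.2  -0.63  0.45] w 0.085 j6 2.99
```

View pics/w4.png

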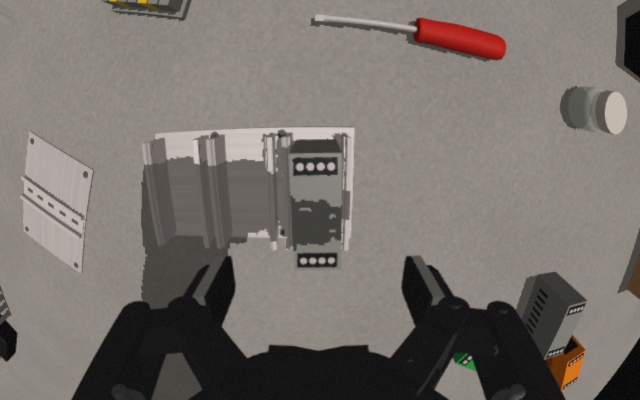

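m1 stands in slot1, with its top face at (289,156), (342,153), (339,267) and (296,269). The rack's foot edge corner is at (354,128). Quick numeric check.

Run:
```python
from wr import *
c=bot.camera("wrist")
fit(c,[(289,156),(342,153),(339,267),(296,269)],.080)
w=wpts(c,[(354,128),(350,249),(156,134)],.005)[:,:2]; print(w.round(4)); d=w[2]-w[0]; u=d/np.linalg.norm(d); x=np.array([u[1],-u[0]])
print(np.linalg.norm(d),"slot1",w[0]-.055*x+.034*u, "yaw",np.degrees(np.arctan2(x[1],x[0])))
```

```text
centre [0.5661 0.0076] edge yaw 10.1 size [0.0873 0.0352]
[[ 0.6246 -0.0164]
 [ 0.5058 -0.036 ]
 [ 0.5939  0.1722]]
0.19111220865933334 slot1 [0.56482405 0.00829796] yaw 9.233463468638234
```

```bash
python3 -m jog '[[[-0.0274,0.0518,-0.004,0,0,0],[-0.0274,0.0518,-0.002,0,0,0],[-0.0274,0.0518,0,0,0,0],[-0.0274,0.0518,0,0,0,0],[-0.0274,0.0518,0,0,0,0],[-0.0274,0.0518,0,0,0,-0.7],[0,0,0,0,0,0]]]'; python3 to.py 0.454 -0.327 0.13 10
```

```text
clock: 16.08
eef_pos: [0.4447, -0.3334, 0.1338]
tool_rot: [0.996, 0.089, -0.01, -0.005]
ft_force: [0.0, 0.4, -0.5]
grip_width: 0.0853
t 16.075 pos [ 0.4447 -0.3334  0.1338] shift [ 0.0104 -0.0046  0.0037] turn [-0.68  1.1   0.26] F [ 0.04  0.38 -0.54] w 0.0853 j6 2.32
```

Placed well: within about 2 mm of the slot centre and 1° of its yaw. Now m2.

```bash
python3 -m jog '[[[0.0104,-0.0046,0,-0.68,1.1,0.26],[0,0,0,0,0,0]]]'; python3 to.py 0.454 -0.328 0.043 10; python3 -m jog '[[[0,0,0.02,0,0,0],[0,0,0.02,0,0,0],[0,0,0.02,0,0,0],[0,0,0.015,0,0,0]]]'; python3 to.py 0.454 -0.328 0.043 10
```

```text
clock: 16.32
eef_pos: [0.4538, -0.3245, 0.1313]
tool_rot: [0.996, 0.087, -0.001, -0.002]
ft_force: [-0.3, 1.0, 0.7]
grip_width: 0.0851
t 16.325 pos [ 0.4538 -0.3245  0.1313] shift [-0.0003  0.0038  0.0883] turn [-0.2   0.08  0.01] F [-0.27  1.    0.68] w 0.0851 j6 2.35
clock: 16.82
eef_pos: [0.4579, -0.3177, 0.0558]
tool_rot: [0.996, 0.093, 0.001, -0.001]
ft_force: [1.6, -0.2, 0.9]
grip_width: 0.0847
t 16.825 pos [ 0.4579 -0.3177  0.0558] shift [-0.0058  0.0094  0.0128] turn [-0.09 -0.07  0.71] F [ 1.6  -0.22  0.92] w 0.0847 j6 2.35
```

```bash
python3 -m jog '[[[-0.005,0.009,0.005,0,0,0],[-0.001,0.001,0.007,0,0,0],[0,0,0,0,0,0]]]'; python3 to.py 0.454 -0.328 0.043 10
```

```text
clock: 17.2
eef_pos: [0.4541, -0.3278, 0.0427]
tool_rot: [0.996, 0.095, 0.0, -0.001]
ft_force: [0.4, 0.2, -0.3]
grip_width: 0.085
t 17.2 pos [ 0.4541 -0.3278  0.0427] shift [-0.0001  0.0002 -0.0003] turn [-0.13 -0.02  0.87] F [ 0.39  0.2  -0.35] w 0.085 j6 2.33
```

```bash
python3 -m jog '[[[0,0,0,0,0,0.8],[0,0,0,0,0,0],[0,0,0,0,0,0],[0,0,0,0,0,0],[0,0,0,0,0,0],[0,0,0,0,0,0]]]' 0; python3 -m jog '[[[0,0,-0.012,0,0,0],[0,0,-0.02,0,0,0],[0,0,-0.03,0,0,0],[0,0,-0.03,0,0,0],[0,0,-0.03,0,0,0],[0,0,-0.03,0,0,0],[0,0,0,0,0,0]]]'; python3 to.py 0.488 0.35 0.22 163
```

```text
clock: 17.95
eef_pos: [0.4548, -0.3282, 0.0442]
tool_rot: [0.996, 0.087, 0.001, -0.001]
ft_force: [-0.7, -0.2, -0.6]
grip_width: 0.0349
clock: 18.82
eef_pos: [0.4515, -0.3269, 0.1994]
tool_rot: [0.996, 0.087, -0.003, -0.004]
ft_force: [0.7, -1.0, -4.5]
grip_width: 0.0351
t 18.825 pos [ 0.4515 -0.3269  0.1994] shift [ 0.153  -0.6605 -0.0164] turn [  -0.52   -0.48 -153.03] F [ 0.67 -1.02 -4.51] w 0.0351 j6 2.34
```

```bash
python3 -m jog '[[[0,0,0,0,0,-5],[0,0,0,0,0,-10],[0,0,0,0,0,-10],[0,0,0,0,0,-10],[0,0,0,0,0,-10],[0,0,0,0,0,-10],[0,0,0,0,0,-10],[0,0,0,0,0,-10],[0,0,0,0,0,-10],[0,0,0,0,0,-10],[0,0,0,0,0,-10],[0,0,0,0,0,-10]]]'; python3 -m jog '[[[0,0,0,0,0,-10],[0,0,0,0,0,-10],[0,0,0,0,0,-10],[0,0,0,0,0,-5],[0,0,0,0,0,0]]]';  python3 to.py 0.488 0.35 0.22 163
```

```text
clock: 20.32
eef_pos: [0.4395, -0.3186, 0.1752]
tool_rot: [0.432, 0.902, 0.005, -0.025]
ft_force: [-0.4, -0.7, -4.2]
grip_width: 0.0354
clock: 20.95
eef_pos: [0.4343, -0.3151, 0.165]
tool_rot: [0.131, 0.991, 0.016, -0.03]
ft_force: [0.1, -0.2, -4.2]
grip_width: 0.0353
t 20.95 pos [ 0.4343 -0.3151  0.165 ] shift [ 0.1234  0.6574 -0.0309] turn [ 1.37 -3.65  1.96] F [ 0.08 -0.22 -4.19] w 0.0353 j6 -0.37
```

```bash
python3 -m jog '[[[0,0,-0.02,1.37,-3.65,1.96],[0,0,-0.025,0,0,0],[0,0,0,0,0,0]]]'; python3 to.py 0.488 0.35 0.22 163
```

```text
clock: 21.32
eef_pos: [0.4333, -0.3145, 0.2063]
tool_rot: [0.151, 0.989, 0.001, -0.003]
ft_force: [-1.4, 0.1, -3.7]
grip_width: 0.0352
t 21.325 pos [ 0.4333 -0.3145  0.2063] shift [ 0.1459  0.6506 -0.0116] turn [ 0.11 -0.35 -0.33] F [-1.37  0.11 -3.69] w 0.0352 j6 -0.33
```

```bash
python3 -m jog '[[[0.005,0.02,-0.001,0,0,0],[0.009,0.04,-0.001,0,0,0],[0.009,0.04,-0.001,0,0,0],[0.009,0.04,-0.001,0,0,0],[0.009,0.04,-0.001,0,0,0],[0.009,0.04,-0.001,0,0,0],[0.009,0.04,-0.001,0,0,0],[0.009,0.04,-0.001,0,0,0],[0.005,0.02,0,0,0,0],[0,0,0,0,0,0]]]';  python3 to.py 0.488 0.35 0.22 163
```

```text
clock: 22.58
eef_pos: [0.4511, 0.0321, 0.203]
tool_rot: [0.152, 0.988, 0.005, -0.014]
ft_force: [-0.9, 0.1, -3.2]
grip_width: 0.0352
t 22.575 pos [0.4511 0.0321 0.203 ] shift [ 0.0606  0.3145 -0.0137] turn [ 0.29 -1.69 -0.45] F [-0.87  0.13 -3.25] w 0.0352 j6 0.37
```

```bash
python3 -m jog '[[[0.005,0.02,-0.003,0.3,-1.7,-0.4],[0.008,0.04,-0.002,0,0,0],[0.008,0.04,-0.002,0,0,0],[0.008,0.04,-0.002,0,0,0],[0.008,0.04,-0.002,0,0,0],[0.008,0.04,-0.001,0,0,0],[0.008,0.04,-0.001,0,0,0],[0.007,0.035,0,0,0,0],[0.003,0.012,0,0,0,0],[0,0,0,0,0,0]]]';  python3 to.py 0.488 0.35 0.22 163
```

```text
clock: 23.82
eef_pos: [0.4772, 0.3463, 0.204]
tool_rot: [0.154, 0.988, -0.007, -0.007]
ft_force: [-0.5, -0.9, -4.5]
grip_width: 0.0351
t 23.825 pos [0.4772 0.3463 0.204 ] shift [-0.009   0.0065 -0.0162] turn [-0.95 -0.63 -0.69] F [-0.53 -0.93 -4.51] w 0.0351 j6 0.94
```

```bash
python3 -m jog '[[[-0.009,0.0065,0,-0.9,-0.6,-0.7],[0,0,0,0,0,0],[0,0,0,0,0,0],[0,0,0,0,0,0],[0,0,0,0,0,0]]]';  python3 to.py 0.488 0.35 0.205 163
python3 - <<'E'
from h import *
c=cam("scene"); t=cam("top")
a=cv2.resize(c["pixels"][90:330,200:520,::-1],None,fx=1.6,fy=1.6); b=cv2.resize(t["pixels"][110:290,130:380,::-1],None,fx=2,fy=2)
a=cv2.resize(a,(400,300));b=cv2.resize(b,(400,300))
cv2.imwrite("pics/end.png",np.hstack([a,b]))
E
```

```text
clock: 24.45
eef_pos: [0.4887, 0.3455, 0.204]
tool_rot: [0.15, 0.989, -0.001, -0.0]
ft_force: [0.2, -0.3, -4.3]
grip_width: 0.0354
t 24.45 pos [0.4887 0.3455 0.204 ] shift [ 0.002   0.0041 -0.001 ] turn [-0.11  0.   -0.25] F [ 0.17 -0.29 -4.26] w 0.0354 j6 0.92
```

View pics/end.png

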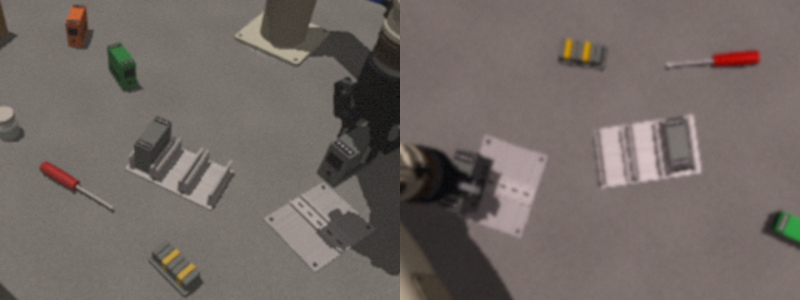

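Both views agree. m1 is seated in the end slot (top panel near (678,145)). m2 is held above the plate; in the top view it appears shifted left by parallax because it is high up. The screwdriver, strip and jar look untouched. Handing in.

```bash
python3 -c "
from workcell import bot
import numpy as np
print(np.abs(bot.get_obs()['joint_vel']).max()); print(bot.job_done())"
```

```text
0.0047600942117317045
the job is handed in; nothing more can be done
None
```

I lifted both modules to compare them. The one farther from the rack pulled about 4.2 N at the wrist and the nearer one about 1.6 N, so the nearer one is the lighter. I stood it in the rack's slot1 and let go of it. I handed in at about 24.5 s of the 72 s; no verdict was reported.

**Lighter module:** the wrist camera puts it about 1.5 mm from the slot centre and within about 1° of the slot's direction. It touched the floor at the expected height, with one brief push of about 25 N before I released it. I did not measure its resting force on the rack; its weight suggests about 1.6 N.

**Heavier module:** it is still gripped (35 mm finger opening, about 4.3 N), with its underside roughly 160 mm up and about 5 mm from the rail middle. It is upright and about 0.3° off square, and the arm is at rest. These figures come from the arm's measured pose against my camera estimate of the plate.

**Disagreements:**
- The top and wrist cameras differed by about 4–5 mm and up to 4° on the modules' starting poses, well inside the gripper's opening.
- Setting the heavier module back down after weighing also ended with a push of about 25 N on the bench.

The screwdriver, jar and terminal strip look untouched in the last pictures, though I judged that by eye only.

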